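# Light half a relief tile with the raking lamp

## Robot

A 6-joint arm with a two-finger parallel gripper is mounted at the origin on the work surface; the furniture and walls round the work are solid. World frame = base frame: x ahead of the robot, y to its left, z up, the work surface at z = 0. Lengths are in m, angles in rad, forces in N, time in s.
With the tool pointing down it reaches from about 0.35 to 0.975 m from the base axis. Payload 4.9 kg.
Tool frame: the origin (TCP) lies on the mounting face of the last link; the fingertips stand 173 mm ahead of it and the grasp point (between the pads) lies 155 mm ahead of it; z points along the fingers, y is the line along which they close (so a half turn about z gives the same grasp; the last joint's range is limited). The gripper opens to 85 mm and grips with 20 to 120 N. Pads are 22 mm wide; open, the fingers measure 114 mm over their backs; the gripper's body (76 mm by 85 mm) begins 54 mm behind the grasp point. The pads swing forward as they close: fully open they stand 13 mm farther back than shut.
Start: joints at [-1.418, 0.053, 1.613, -0, 1.476, -0.119], TCP at [0.168, -0.602, 0.405] pointing down, gripper open.
Joint ranges: [-3.01, 3.01], [-1.01, 2.22], [0.06, 2.58], [-1.02, 4.17], [0.09, 2.62], [-3.14, 3.14]. Speed limits (rad/s): [2.57, 2.57, 3.14, 3.14, 3.14, 3.14].

## Interface

Orientations are given as a rotation vector (axis times angle).
In Python, from station import monitor, eyes, finish_job gives the robot as it stands. The module is installed in compiled form; this text tells all that it offers.
- The arm moves only by the tool step_arm, never from a script. Its argument "commands" is a list of rows, each a list of 3 entries, a list of its own where there are three numbers: the opening in per cent of the stroke, from 0 (shut) to 100 (fully open), then the shift along the tool's x, y, z in mm, then the turn about the tool's z in degrees. In form: [[hand, [x, y, z], yaw], ...]. A call has 1 to 12 rows; each row is the pose to reach, as a shift and turn from the pose commanded when the call began, along the tool's axes at that moment; what a row does not reach only later rows make up. A row lasts 1/8 s, in which the tool goes at most 62.5 mm and 10.7 degrees, less where a joint would pass 70% of its speed; a pose out of reach is approached as far as the arm can. A call with a gripper value outside its range is refused whole. The fingers move at their own pace and stop on an object; "squeeze" is the grip in N (left out, the last holds). Time passes only in rows, so rows that repeat a pose let the fingers close. It gives the time, the measured TCP pose, the force, the opening and the grip force at its end, in the units of the state.
- monitor.get_obs(): the state, without advancing time (a new reading comes with each control period).
- eyes.get_image(name): name is "scene" or "side" or "wrist"; returns the picture (400x640x3 uint8, red, green, blue); there is no depth.
- eyes.camera_info(name): a dict with "camera_matrix" (3x3 intrinsics, pixels), "extrinsics" (4x4, takes a point from camera to world coordinates). Camera axes: x right, y down, z forward; pixel columns grow to the right and rows downward; lengths in m; the calibration is good to about 2 mm. A picture is of the moment at which its call begins: read the wrist's pose just before it. camera_info takes no time and is no camera call; for the wrist camera it gives the pose at the moment of the call.
- finish_job(): hands the job in; it is judged then, once.
The state is a dict: "t": time; "q": joint angles; "dq": joint speeds; "effort": joint torques, N m; "tool_pos": TCP position; "tool_rot": TCP orientation; "contact_force": force on the tool from outside, world axes, zero at the start; "wrist_torque": the same for the moment, N m; "opening": finger opening in m; "grip_force": force on a finger pad.
Only numpy, scipy, OpenCV 4.12 (cv2) and the standard library are available. Lean on these libraries where they do the work, as an engineer would, in place of code of your own. Each camera call takes 0.05 s, during which the arm holds its last target. There are 200 camera calls.

## Task

Start the raking-light lamp by pressing the green plunger of the white timer box all the way down to its stop and letting it spring back up. Then, by its red tab, slide the lamp's sprung shutter to half open, so that half of the window is uncovered and the tab's white line stands at the orange mark, without ever running it to its fully open stop; finish while still holding it there, as it shuts itself when let go. Leave the tile, the jar, the bottle and the pots where they stand.

Things in the scene. Friction and masses are not known exactly. Their poses are not given: they have to be found in the camera images.
- lamp: The lamp: a grey hood fixed to the table, 100 mm deep (x), 220 mm wide (y), 125 mm high, with a window and a dark sliding shutter in aluminium rails on its front (these reach 68 mm ahead of the origin). Origin: centre of its underside. Its -x axis points out of the front, roughly towards the robot; +y runs along the front to the left as the robot sees it.
- half_mark (a point): Middle of the long orange mark on the roof's front edge, at the half-open place of the tab (lamp frame: x = -37, y = +5 mm, 125 mm above the table). Shorter white marks show the closed and the fully open place (y = +45 and -35 mm). Axes as the lamp's.
- shutter_tab (a point): Centre of the red grip tab on the shutter: an upright block 18 x 18 mm (sides along the lamp's x and y), 48 mm high, from 132 to 180 mm above the table, its foot 7 mm above the hood's roof. It has a white centre line and moves with the shutter. Axes as the lamp's. Shutter closed: x = -58, y = +45 mm in the lamp's frame. Nothing else stands above the roof.
- shutter (a joint): Travel of the shutter in m: 0 closed, 0.08 fully open at its stop, half open 0.04. It opens along the lamp's own -y axis (to the right as the robot sees it). A spring pulls it shut with about 3 N when closed, 9 N at half and 15 N fully open; it does not stay open by itself.
- timer: The push timer: a white box 70 x 70 mm, 38 mm high, fixed to the table, with a green mushroom plunger 40 mm across in its middle. It stands to the left or to the right of the lamp. Origin: centre of its underside.
- plunger_top (a point): Centre of the top face of the green plunger head (flat part 32 mm across), 68 mm above the table when up; moves down with it.
- plunger (a joint): How far the plunger is pressed, in m: 0 up, 0.012 at its stop. Its spring takes 2 N to start and 8 N at the stop, and brings it back up.
- tile: Peach relief tile, 201 x 201 x 16 mm, lying loose on the table in front of the lamp's window. Origin: centre of its underside.
- jar: Loose glass jar of pale rinse water, 66 mm across, 112 mm high, on the side of the lamp where the timer is not. Origin: centre of its underside.
- bottle: Loose clear pump bottle with teal wash, 37 mm across, 139 mm high, on the right farther back. Origin: centre of its underside.
- pot_rust: Loose paint pot, rust red with a white lid, 56 mm across, 55 mm high, on the left farther back. Origin: centre of its underside.
- pot_sage: Loose paint pot, grey green with a black lid, 47 mm across, 61 mm high, on the left farther back. Origin: centre of its underside.
Mind the look-alikes: they are no part of the job. Leave any yellow look-alike of the pot_sage alone.

How it is judged:
By the outcome, as a careful person would: the job done as asked, in the order asked, and still so for the second after the job is handed in, while the arm keeps its last pose, push and grip.
It also fails if it takes over 45 s, if anything falls off the work surface, if the arm or the gripper's body presses on something with over 40 N, if the wrist force passes 120 N, or if a joint passes its speed limit or range.

## Working session

There is one attempt and no reset: what is moved stays moved. The work goes in short steps, Python scripts to look and compute and a tool call to move; the robot and the scene stay as the last step left them, time stands still between calls to the robot, and variables do not carry over. Pictures are saved under pics/ and viewed, at most 10 in all, crops included, and the job is handed in when it is done.

Besides the shell and the picture viewer there is one more tool, called as name(argument=value, ...), one argument or row to a line, values as JSON. step_arm: Moves the arm, as the interface text tells. Its arguments: {"type":"object","properties":{"commands":{"type":"array"},"squeeze":{"type":"number"}},"required":["commands"]}

```bash
mkdir -p pics; python3 - <<'E'
from station import monitor, eyes
import cv2,numpy as np
o=monitor.get_obs(); print({k:np.round(v,3).tolist() for k,v in o.items()})
for n in("scene","side"):
    im=eyes.get_image(n); cv2.imwrite(f"pics/{n}0.png",im[...,::-1])
    c=eyes.camera_info(n); print(n,np.round(c["camera_matrix"],1).tolist(),np.round(c["extrinsics"],3).tolist())
E
```

```text
{'t': 0.0, 'q': [-1.418, 0.053, 1.614, -0.0, 1.476, -0.119], 'dq': [0.002, 0.002, -0.0, -0.001, 0.001, 0.001], 'effort': [0.001, -39.368, -37.017, -0.0, 0.007, 0.0], 'tool_pos': [0.168, -0.602, 0.403], 'tool_rot': [-3.111, -0.425, 0.0], 'contact_force': [-0.407, -0.568, -0.234], 'wrist_torque': [0.023, -0.027, 0.002], 'grip_force': 0.0, 'opening': 0.085}
scene [[519.8, 0.0, 330.5], [0.0, 519.8, 201.0], [0.0, 0.0, 1.0]] [[0.544, -0.655, 0.525, -0.384], [-0.839, -0.427, 0.336, -0.549], [0.004, -0.623, -0.782, 1.485], [0.0, 0.0, 0.0, 1.0]]
side [[484.6, 0.0, 317.2], [0.0, 484.6, 202.3], [0.0, 0.0, 1.0]] [[-0.87, -0.322, 0.372, -0.022], [-0.492, 0.541, -0.682, 0.984], [0.018, -0.777, -0.629, 1.002], [0.0, 0.0, 0.0, 1.0]]
```

View pics/scene0.png

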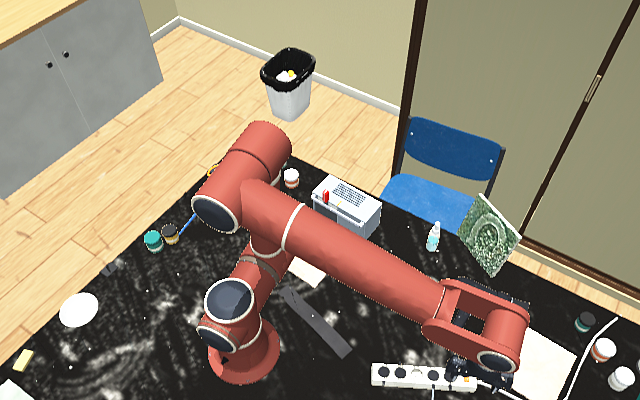

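View pics/side0.png

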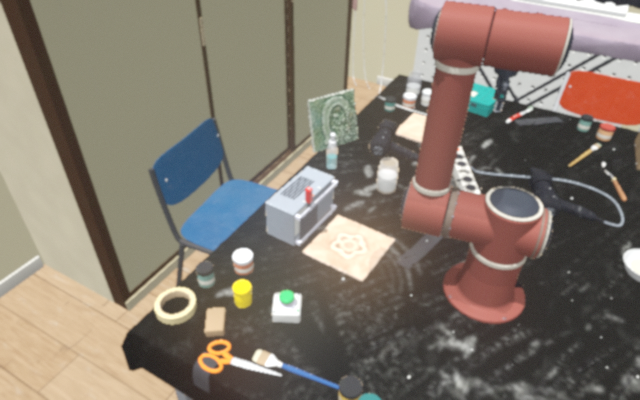

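The side view shows the lamp at about (300,205) with its red tab at (309,194). The timer is at (287,305), with its green plunger at (287,297). The jar is at (387,178), the tile at (350,245), and the yellow look-alike pot at (243,293). In the scene view the tab is at (326,197), and the arm hides the timer.

```bash
cat > h.py <<'E'
import numpy as np,cv2
from station import monitor, eyes
def ray(c,uv):
    K,T=np.array(c["camera_matrix"]),np.array(c["extrinsics"])
    d=T[:3,:3]@np.linalg.solve(K,[uv[0],uv[1],1.]); return T[:3,3],d/np.linalg.norm(d)
def plane(c,uv,z):
    o,d=ray(c,uv); return o+d*(z-o[2])/d[2]
def tri(c1,u1,c2,u2):
    a,d=ray(c1,u1);b,e=ray(c2,u2)
    s=np.linalg.lstsq(np.c_[d,-e],b-a,rcond=None)[0]
    p,q=a+d*s[0],b+e*s[1]; return (p+q)/2,np.linalg.norm(p-q)
def blobs(im,lo,hi,amin=15):
    h=cv2.cvtColor(im,cv2.COLOR_RGB2HSV); m=cv2.inRange(h,np.array(lo),np.array(hi))
    n,l,s,c=cv2.connectedComponentsWithStats(m)
    return [(s[i].tolist(),c[i].round(1).tolist()) for i in range(1,n) if s[i][4]>=amin]
E
python3 - <<'E'
from h import *
S,A=cv2.imread("pics/side0.png")[...,::-1].copy(),cv2.imread("pics/scene0.png")[...,::-1].copy()
cs,ca=eyes.camera_info("side"),eyes.camera_info("scene")
g=[b for b in blobs(S,(55,120,80),(75,255,255)) if 260<b[1][0]<320]; print(g)
for b in g: print("plunger",plane(cs,b[1],.066))
r=[b for b in blobs(S,(0,170,120),(6,255,255)) if 290<b[1][0]<330 and 170<b[1][1]<220]
r2=[b for b in blobs(A,(0,170,120),(6,255,255)) if 310<b[1][0]<340 and 180<b[1][1]<215]; print(r,r2)
print("tab",tri(cs,r[0][1],ca,r2[0][1]), plane(cs,r[0][1],.156),plane(ca,r2[0][1],.156))
c1=cv2.resize(S[150:330,225:405],None,fx=3.3,fy=3.3,interpolation=2)
c2=cv2.resize(A[160:250,295:395],None,fx=5,fy=5,interpolation=2)
cv2.imwrite("pics/c1.png",c1[...,::-1]);cv2.imwrite("pics/c2.png",c2[...,::-1])
E
```

```text
[([281, 291, 12, 12, 117], [286.5, 296.3])]
plunger [0.41507689 0.32962135 0.066     ]
[] [([325, 191, 4, 12, 38], [326.4, 196.3])]Traceback (most recent call last):
  File "<stdin>", line 8, in <module>
IndexError: list index out of range
```

```bash
python3 - <<'E'
from h import *
S,A=cv2.imread("pics/side0.png")[...,::-1].copy(),cv2.imread("pics/scene0.png")[...,::-1].copy()
cs,ca=eyes.camera_info("side"),eyes.camera_info("scene")
H=lambda hi:[b for lo,h in(((0,120,90),(10,255,255)),((170,120,90),(180,255,255))) for b in blobs(hi,lo,h,6)]
r=[b for b in H(S) if 295<b[1][0]<325 and 170<b[1][1]<220]
r2=[b for b in H(A) if 315<b[1][0]<340 and 180<b[1][1]<215]; print(r,r2)
c1=cv2.resize(S[160:320,225:385],None,fx=3.7,fy=3.7,interpolation=2)
c2=cv2.resize(A[160:250,295:395],None,fx=5,fy=5,interpolation=2)
cv2.imwrite("pics/c1.png",c1[...,::-1]);cv2.imwrite("pics/c2.png",c2[...,::-1])
u=max(r,key=lambda b:b[0][4])[1];v=max(r2,key=lambda b:b[0][4])[1]
print("tab",tri(cs,u,ca,v), plane(cs,u,.156),plane(ca,v,.156))
E
```

```text
[([306, 189, 5, 13, 39], [307.9, 195.1])] [([325, 191, 4, 12, 39], [326.4, 196.4]), ([323, 192, 1, 9, 9], [323.0, 196.0])]
tab (array([0.51974257, 0.0469703 , 0.15120825]), np.float64(6.569408652606006e-05)) [0.51672968 0.0522241  0.156     ] [0.51645545 0.04482256 0.156     ]
```

View pics/c1.png

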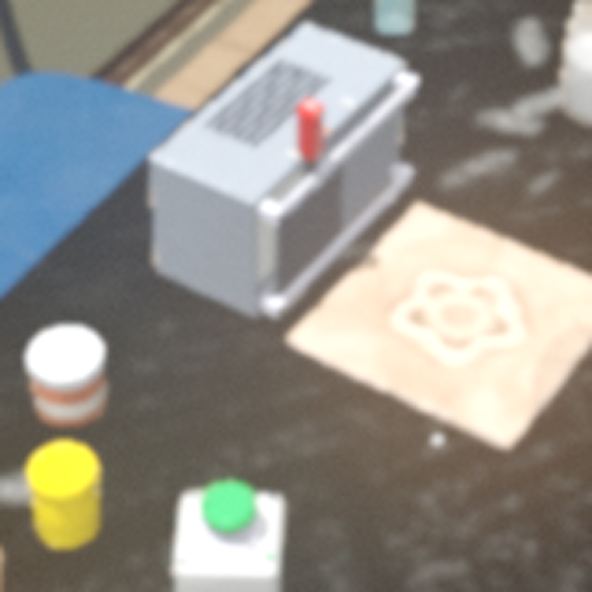

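View pics/c2.png

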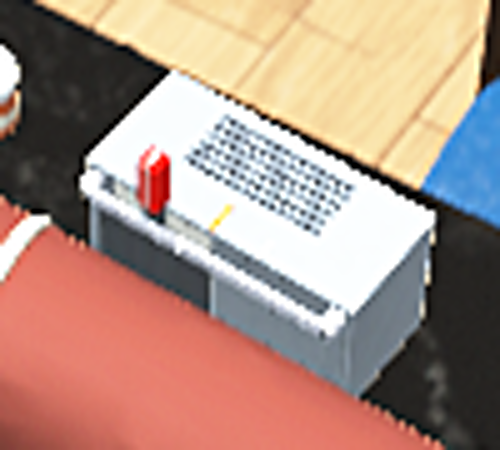

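The side crop confirms the green plunger on the white box, next to the yellow pot, which I'll leave alone, and the red tab above the front rail. The scene crop shows the tab at (152,180) and the orange mark at (222,217), which is full-image (339.4,203.4). The rear roof corners are at (170,72) and (433,215).

```bash
cat >> h.py <<'E'
from scipy.spatial.transform import Rotation as Ro
def pose():
    o=monitor.get_obs(); return np.array(o["tool_pos"]),Ro.from_rotvec(o["tool_rot"]).as_matrix(),o
def shift(target):
    p,R,o=pose(); return np.round(R.T@(np.array(target)-p)*1000,1)
E
python3 - <<'E'
from h import *
cs,ca=eyes.camera_info("side"),eyes.camera_info("scene")
f=lambda u,v:(295+u/5,160+v/5); g=lambda u,v:(225+u/3.7,160+v/3.7)
for n,c,a,b in(("scene",ca,f(170,72),f(433,215)),("side",cs,g(150,160),g(310,25))):
    P,Q=plane(c,a,.125),plane(c,b,.125); d=P-Q; print(n,P,Q,np.linalg.norm(d),"yaw",np.degrees(np.arctan2(-d[0],d[1])))
print("mark",plane(ca,f(222,217),.125))
p,R,o=pose();print(np.round(R,3).tolist())
for t in ([.42,-.25,.43],[.42,.0,.43],[.415,.33,.43],[.415,.26,.35]):print(t,shift(t))
c=eyes.camera_info("wrist");print(np.round(R.T@np.array(c["extrinsics"])[:3,:3],2).tolist(),R.T@(np.array(c["extrinsics"])[:3,3]-p))
E
```

```text
scene [0.62508725 0.10519508 0.125     ] [ 0.61431125 -0.11114712  0.125     ] 0.21661040221624844 yaw -2.851545227147353
side [0.62148435 0.11265556 0.125     ] [ 0.60724173 -0.10838015  0.125     ] 0.22149410106734496 yaw -3.6868038951229067
mark [0.53598608 0.00591193 0.125     ]
[[0.963, 0.268, -0.0], [0.268, -0.963, 0.002], [0.0, -0.002, -1.0]]
[0.42, -0.25, 0.43] [ 337.5 -271.2  -25.8]
[0.42, 0.0, 0.43] [ 404.6 -512.   -25.4]
[0.415, 0.33, 0.43] [ 488.4 -831.3  -24.8]
[0.415, 0.26, 0.35] [ 469.5 -763.7   55.1]
[[0.0, -0.95, -0.3], [1.0, 0.0, 0.0], [-0.0, -0.3, 0.95]] [0.07789095 0.00042581 0.03099132]
```

Measured lamp yaw is about -3.2°, with the tab near (0.515, 0.049). The plunger is at about (0.415, 0.33). I'll go over the plunger by way of a point ahead of the base.

step_arm(
  commands=[
    [0, [50, -40, -25], 0],
    [0, [95, -77, -25], 0],
    [0, [140, -115, -25], 5],
    [0, [190, -155, -25], 10],
    [0, [240, -194, -25], 15],
    [0, [290, -233, -25], 18],
    [0, [338, -271, -25], 18],
    [0, [355, -330, -25], 18],
    [0, [370, -390, -25], 18],
    [0, [387, -450, -25], 18],
    [0, [405, -512, -25], 18],
    [0, [420, -570, -25], 18],
  ],
)

```text
t: 1.6
tool_pos: [0.4187, 0.0617, 0.4294]
tool_rot: [-3.141, 0.067, -0.001]
contact_force: [0.9, 0.1, -0.1]
opening: -0.0001
grip_force: 0.0
```

step_arm(
  commands=[
    [0, [0, -62, 0], 0],
    [0, [0, -124, 0], 0],
    [0, [0, -186, 0], 0],
    [0, [0, -240, 0], 0],
    [0, [0, -260, 0], 0],
    [0, [0, -260, 0], 0],
  ],
)

```text
t: 2.35
tool_pos: [0.4302, 0.3201, 0.429]
tool_rot: [3.14, -0.064, -0.002]
contact_force: [0.0, -0.3, 0.5]
opening: -0.0003
grip_force: 0.0
```

```bash
python3 - <<'E'
from h import *
p,R,o=pose();c=eyes.camera_info("wrist");W=eyes.get_image("wrist")
cv2.imwrite("pics/w1.png",W[...,::-1]);print(o["t"],p,o["tool_rot"])
for b in blobs(W,(55,120,60),(75,255,255),200):
    q=plane(c,b[1],.067);print(b,q,"shift to above @ .3",shift([q[0],q[1],.30]))
E
```

```text
2.35 [0.43022316 0.32009778 0.42903411] [ 3.13971767e+00 -6.39069117e-02 -1.76424073e-03]
([295, 172, 34, 33, 883], [311.7, 187.8]) [0.42092969 0.32672764 0.067     ] shift to above @ .3 [ -9.7  -7.3 129.2]
```

View pics/w1.png

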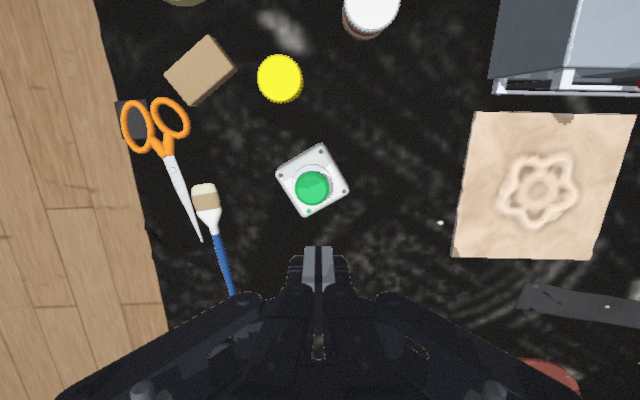

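The wrist view shows the green plunger at (312,188) on the white box. The yellow pot is at (280,79) and stays put. The plunger fix of (0.421, 0.327) agrees with the side view to within 6 mm, so I'm descending.

step_arm(
  commands=[
    [0, [-9, -7, 60], 0],
    [0, [-9, -7, 120], 0],
    [0, [-9, -7, 165], 0],
    [0, [-9, -7, 165], 0],
    [0, [-9, -7, 165], 0],
  ],
)

```text
t: 3.02
tool_pos: [0.4227, 0.3265, 0.267]
tool_rot: [-3.139, 0.069, -0.004]
contact_force: [0.5, 0.6, 1.1]
opening: 0.0003
grip_force: 0.0
```

```bash
python3 - <<'E'
from h import *
p,R,o=pose();c=eyes.camera_info("wrist");W=eyes.get_image("wrist");S=eyes.get_image("side")
cv2.imwrite("pics/w2.png",np.hstack([W[60:360,120:520],cv2.resize(S[250:340,240:330],(300,300))])[...,::-1]);print(o["t"],p,o["contact_force"])
for b in blobs(W,(55,120,60),(75,255,255),300):
    q=plane(c,b[1],.067);print(b,q)
E
```

```text
3.025 [0.42270779 0.32645453 0.26698736] [0.50100847 0.59536413 1.05491127]
([286, 213, 63, 46, 1952], [317.2, 235.0]) [0.42759119 0.32676868 0.067     ]
```

View pics/w2.png

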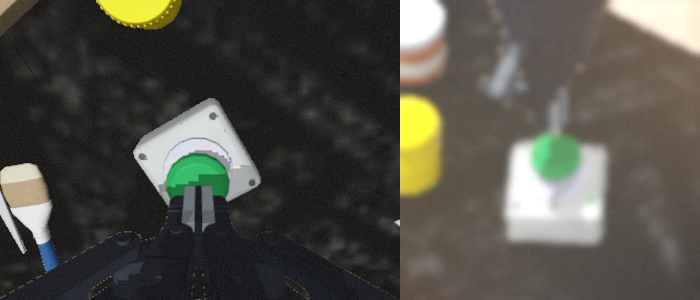

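The closed fingertips are centred over the green head in both views. Pressing in small steps while watching the force.

step_arm(
  commands=[
    [0, [0, 0, 20], 0],
    [0, [0, 0, 28], 0],
    [0, [0, 0, 34], 0],
    [0, [0, 0, 37], 0],
    [0, [0, 0, 37], 0],
  ],
)

```text
t: 3.75
tool_pos: [0.4224, 0.3273, 0.2298]
tool_rot: [-3.14, 0.066, -0.003]
contact_force: [-2.2, -2.1, 7.6]
opening: -0.0005
grip_force: 3.6
```

step_arm(
  commands=[
    [0, [0, 0, 2], 0],
    [0, [0, 0, 3], 0],
    [0, [0, 0, 3], 0],
  ],
)

```text
t: 4.12
tool_pos: [0.4228, 0.3275, 0.2292]
tool_rot: [-3.141, 0.066, -0.002]
contact_force: [-8.3, -6.1, 20.3]
opening: -0.0004
grip_force: 10.0
```

Force reached 20 N with the head 12 mm down and further advance blocked, so the plunger is at its stop. Releasing now and moving over the lamp.

step_arm(
  commands=[
    [0, [0, 0, -30], 0],
    [0, [0, 0, -90], 0],
    [0, [0, 0, -150], 0],
    [50, [0, 0, -193], 0],
    [100, [8, 50, -193], 0],
    [100, [18, 110, -193], 0],
    [100, [28, 170, -193], 0],
    [100, [38, 230, -193], 0],
    [100, [49, 285, -193], 0],
    [100, [49, 285, -193], 0],
    [100, [49, 285, -193], 0],
  ],
)

```text
t: 5.5
tool_pos: [0.4585, 0.0403, 0.4181]
tool_rot: [-3.14, 0.067, -0.001]
contact_force: [0.3, -0.4, 0.4]
opening: 0.0855
grip_force: 0.0
```

```bash
python3 - <<'E'
from h import *
p,R,o=pose();c=eyes.camera_info("wrist");W=eyes.get_image("wrist");S=eyes.get_image("side")
cv2.imwrite("pics/w3.png",W[...,::-1]);print(o["t"],p,o["tool_rot"],o["contact_force"])
for b in blobs(S,(55,120,80),(75,255,255)): 
    if 260<b[1][0]<320: print("green",b)
for lo,hi in(((0,150,60),(8,255,255)),((172,150,60),(180,255,255))):
    for b in blobs(W,lo,hi,60): print("red",b,plane(c,b[1],.18))
for b in blobs(W,(14,130,120),(28,255,255),20): print("orange",b,plane(c,b[1],.125))
E
```

```text
5.5 [0.45851464 0.04032503 0.41811646] [-3.14029792e+00  6.71237766e-02 -9.45966971e-04] [ 0.25736637 -0.36525679  0.39061211]
green ([281, 291, 12, 12, 120], [286.5, 296.4])
red ([287, 120, 28, 29, 600], [300.8, 133.4]) [0.51971787 0.0490021  0.18      ]
orange ([351, 89, 5, 31, 129], [352.9, 103.8]) [0.53704052 0.00843102 0.125     ]
orange ([0, 96, 71, 48, 1160], [38.4, 113.7]) [0.54024837 0.26688044 0.125     ]
orange ([46, 128, 14, 11, 52], [52.8, 132.7]) [0.52464761 0.25966823 0.125     ]
orange ([30, 359, 17, 8, 68], [38.0, 362.6]) [0.28655796 0.34866816 0.125     ]
```

View pics/w3.png

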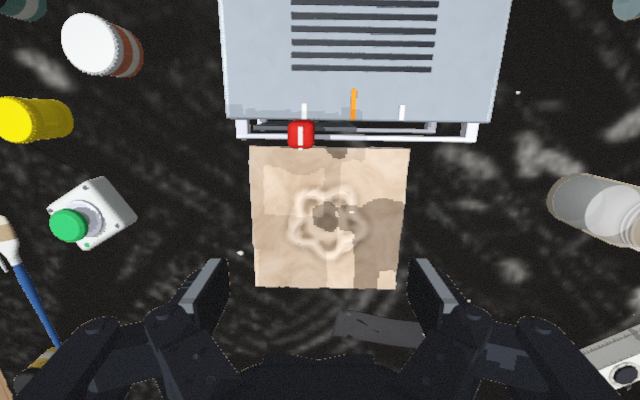

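The plunger is back up: the green blob sits at the same pixel as before. The tab top is at (301,133) and the orange mark at (353,104). The white marks are at (304,111) and (402,112). The measured tab-to-mark offset of (17,-41) mm matches the expected (19,-41) mm.

step_arm(
  commands=[
    [100, [40, -8, 0], 1],
    [100, [59, -11, 0], 1],
    [100, [59, -11, 0], 1],
    [100, [59, -11, 40], 1],
    [100, [59, -11, 80], 1],
    [100, [59, -11, 100], 1],
    [100, [59, -11, 100], 1],
    [100, [59, -11, 100], 1],
  ],
)

```text
t: 6.6
tool_pos: [0.5185, 0.0488, 0.3196]
tool_rot: [3.14, -0.093, 0.004]
contact_force: [0.1, 0.2, -0.3]
opening: 0.0854
grip_force: 0.0
```

```bash
python3 - <<'E'
from h import *
p,R,o=pose();c=eyes.camera_info("wrist");W=eyes.get_image("wrist")
cv2.imwrite("pics/w4.png",W[...,::-1]);print(o["t"],p,o["tool_rot"],o["contact_force"])
for lo,hi in(((0,150,60),(8,255,255)),((172,150,60),(180,255,255))):
    for b in blobs(W,lo,hi,60): print("red",b,plane(c,b[1],.18))
for b in blobs(W,(14,130,120),(28,255,255),20): print("orange",b,plane(c,b[1],.125))
E
```

```text
6.6 [0.51846776 0.04878269 0.31960981] [ 3.14017418 -0.09335383  0.00449743] [ 0.10635142  0.16771576 -0.28983468]
red ([295, 241, 42, 77, 2530], [315.6, 278.5]) [0.53046519 0.04883103 0.18      ]
orange ([0, 171, 23, 47, 768], [9.0, 194.5]) [0.56016368 0.2181178  0.125     ]
orange ([383, 193, 9, 41, 270], [387.0, 212.4]) [0.53718918 0.00830401 0.125     ]
```

View pics/w4.png

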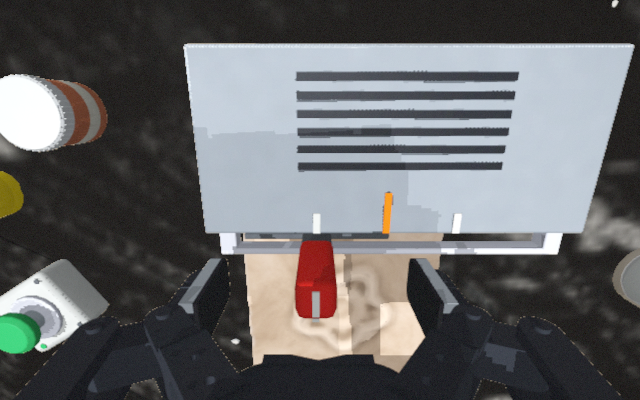

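The tab stands centred between the open fingers at about (316,302), top face, with the orange mark at (387,212). Closing on it.

step_arm(
  commands=[
    [0, [0, 0, 0], 0],
    [0, [0, 0, 0], 0],
    [0, [0, 0, 0], 0],
    [0, [0, 0, 0], 0],
    [0, [0, 0, 0], 0],
    [0, [0, 0, 0], 0],
    [0, [0, 0, 0], 0],
    [0, [0, 0, 0], 0],
  ],
  squeeze=60,
)

```text
t: 7.65
tool_pos: [0.518, 0.0487, 0.318]
tool_rot: [-3.14, 0.094, -0.0]
contact_force: [-1.3, 4.0, 4.0]
opening: 0.0174
grip_force: 59.7
```

```bash
python3 - <<'E'
from h import *
p,R,o=pose();print(o["t"],p,o["opening"],o["grip_force"],o["contact_force"],R[:,:2].round(4).tolist())
E
```

```text
7.65 [0.51802067 0.04874101 0.31798211] 0.01741457033240988 59.72272038459778 [-1.25890978  4.0216844   4.00673133] [[0.9982, -0.0597], [-0.0597, -0.9982], [0.0002, -0.0005]]
```

Gripped at 17.4 mm, the tab's width. Sliding along tool +y to half open.

step_arm(
  commands=[
    [0, [0, 5, 0], 0],
    [0, [0, 12, 0], 0],
    [0, [0, 20, 0], 0],
    [0, [0, 28, 0], 0],
    [0, [0, 35, 0], 0],
    [0, [0, 39, 0], 0],
    [0, [0, 40, 0], 0],
    [0, [0, 40, 0], 0],
    [0, [0, 40, 0], 0],
  ],
)

```text
t: 8.78
tool_pos: [0.5156, 0.0092, 0.318]
tool_rot: [-3.138, 0.094, -0.001]
contact_force: [-0.0, 8.4, 3.6]
opening: 0.0173
grip_force: 59.8
```

```bash
python3 - <<'E'
from h import *
p,R,o=pose();c=eyes.camera_info("wrist");W=eyes.get_image("wrist")
cv2.imwrite("pics/w5.png",W[...,::-1]);print(o["t"],p,o["opening"],o["grip_force"],o["contact_force"])
d=p-[.51802,.04874,.31798];print("travel",np.linalg.norm(d[:2]))
h=W[:, :, 0].astype(int)-W[:,:,1]; 
for lo,hi in(((0,150,60),(8,255,255)),((172,150,60),(180,255,255))):
    for b in blobs(W,lo,hi,60): print("red",b)
for b in blobs(W,(14,130,120),(28,255,255),40): print("orange",b,plane(c,b[1],.125))
E
```

```text
8.775 [0.51562816 0.009152   0.31797665] 0.01726180538525857 59.76677119731903 [-0.02640458  8.35527543  3.56946304]
travel 0.03966018716420771
red ([297, 240, 43, 79, 2642], [317.8, 279.0])
orange ([315, 192, 6, 41, 244], [317.5, 212.2]) [0.53691549 0.0084709  0.125     ]
```

View pics/w5.png

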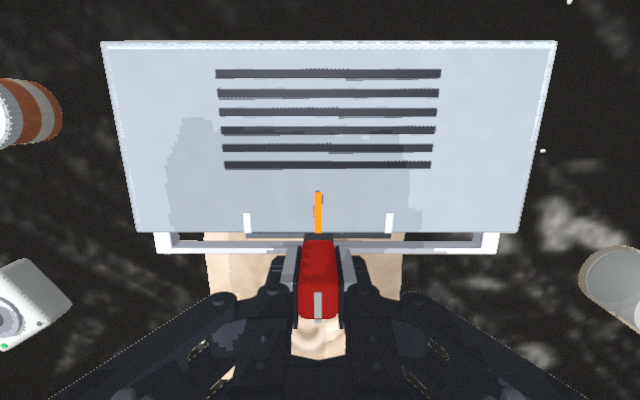

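The white line at (318,305) lines up with the orange mark at (317.5,212). Travel is 39.7 mm and the spring pull is about 8.4 N, which fits half open, and the grip is steady. Handing in.

```bash
python3 -c "
from station import finish_job
print(finish_job())"
```

```text
the job is handed in; nothing more can be done
None
```

I pressed the timer plunger to its stop and it sprang back up. I then slid the shutter to half open (39.7 mm of travel, white line at the orange mark), never near its open stop, and handed the job in with the tab still gripped.

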